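# Isolate the repair bench: handle off, hasp holes in line, fuse cap slack

## Task

Make the bench supply safe: first take the tuning gang off the isolator and set it upright in the wooden tray, not letting the isolator handle run into it. Then swing the handle clockwise to off and leave it where the hole in its end tab is in line with the hole in the fixed hasp plate so that a padlock would go through, and only after that unscrew the captive fuse cap about a quarter turn anticlockwise. Leave the valve bases, dial knob and tweezer where they lie.

Things in the scene. Friction and masses are not known exactly. Their poses are not given: they have to be found in the camera images.
- isolator: Grey switch enclosure lying on its back, fixed to the bench, 240 x 240 x 60 mm high; origin at the centre of its underside, z up. In its frame (mm): handle pivot at (-80,-80), hasp hole at (60,-80), fuse cap axis at (75,75); the tuning gang sits on its top near the middle.
- handle_pivot (a point): Point on the handle's upright turning axis, at the height of the middle of the handle's grip post. Axes as the isolator's.
- handle (a joint): Isolator handle, turning about the upright axis through handle_pivot. 0 = fully on; it grows as the handle turns clockwise seen from above, and it begins between 0 and 0.2. Off, with the holes in line, is 1.833 rad (105 degrees); it can be pushed past that to a stop at 2.1. Friction holds it wherever it is left: about 3 N at the grip post moves it. It would sweep over the isolator's top through where the gang begins.
- handle_grip (a point): Middle of the upright round grip post on the black handle: post 24 mm diameter, 52 mm tall (26 mm above and below this point), 105 mm from the pivot axis. It stands on the handle's flat bar, 24 mm wide, whose top is 30 mm below this point. Moves with the handle.
- handle_hole (a point): Centre of the 14 mm hole in the steel tab at the end of the handle, 140 mm from the pivot axis on the line through the grip post; on the tab's top face, 80 mm above the bench. Tab 34 mm wide.
- hasp_hole (a point): Centre of the 14 mm hole in the fixed steel hasp plate (50 x 70 mm) on the isolator's top, 70 mm above the bench; the handle's tab passes over the plate. A 9 mm padlock shackle goes through when the two hole centres are within 5 mm seen from above.
- fuse_cap (a joint): Captive screw cap of the fuse holder, turning on an upright axis and not coming off. 0 = hard home; grows as it turns anticlockwise seen from above, to a stop at 2.0 rad. Begins between 0 and 0.25. It counts as slack beyond 1.2. Light friction, about 0.08 N m, holds it where it is left.
- cap_wing (a point): On the axis of the black fuse cap, at the height to grip its wing, 104 mm above the bench. The wing is an upright bar 56 mm long (along this point's x axis, which turns with the cap), 16 mm thick (along its y) and 36 mm tall: its top 13 mm above this point, its foot 23 mm below, on a disc of 58 mm diameter.
- gang_center (a point): Centre, half-way up, of the loose tin-plated tuning gang (variable capacitor): 84 mm long (x), 44 mm wide (y), 44 mm tall (z), about 0.35 kg, with an 8 mm shaft standing 22 mm out of its +x end. Begins standing upright on the isolator's top, 60 mm above the bench.
- tray: Shallow open wooden tray fixed to the bench, 180 (x) x 150 (y) x 30 mm high, walls and floor 5 mm thick; origin at the centre of its underside. It is left or right of the isolator.
- vise: Cast-iron bench vise fixed to the bench on the side where the tray is not, holding a wood block; about 170 x 110 mm, 140 mm tall; origin at the centre of its foot. Not used: an obstacle.
- valve_base_a: Bystander: black ceramic valve base, round, 60 mm diameter, 32 mm tall, loose on the bench beyond the isolator; origin at the centre of its underside.
- valve_base_b: Bystander: the second valve base, the same as the first.
- dial_knob: Bystander: red bakelite dial knob, 64 mm diameter, 30 mm tall, loose on the bench on the robot's side of the isolator; origin at the centre of its underside.
- tweezer: Bystander: nickel-plated tweezer, 136 mm long (x), 22 mm wide, 6 mm thick, loose on the bench on the robot's side of the isolator; origin in its middle on the underside.
Things that resemble listed ones, but are neither listed nor needed, are in the scene too. Of the things that look like the part that bears gang_center, the largest one is meant. There is more than one size of the tray; the job needs the larger.

How it is judged:
By the outcome, as a careful person would: the job done as asked, in the order asked, and still so for the second after the job is handed in, with the robot touching nothing.
It also fails if it takes over 66 s, if anything falls off the work surface, if the arm or the gripper's body presses on something with over 40 N, if the wrist force passes 120 N, or if a joint passes its speed limit or range.

## Robot

A 6-joint arm with a two-finger parallel gripper is mounted at the origin on the work surface. World frame = base frame: x ahead of the robot, y to its left, z up, the work surface at z = 0. Lengths are in m, angles in rad, forces in N, time in s.
With the tool pointing down it reaches from about 0.35 to 0.975 m from the base axis. Payload 17.4 kg.
Tool frame: the origin (TCP) lies midway between the tips of the shut fingers; the grasp point (between the pads) lies 19 mm behind it; x points along the fingers, z is the direction in which the jaws open and shut, and the axes are right-handed (so a half turn about x gives the same grasp; the last joint's range is limited). The gripper opens to 85 mm and grips with 20 to 120 N. Pads are 22 mm wide; open, the fingers measure 114 mm over their backs; the gripper's body (76 mm by 85 mm) begins 54 mm behind the grasp point. The pads swing forward as they close: fully open they stand 13 mm farther back than shut.
Start: joints at [-0.038, 0.116, 1.442, -0, 1.584, -0.038], TCP at [0.675, -0, 0.231] pointing down, gripper open.
Joint ranges: [-2.83, 2.83], [-0.83, 2.19], [0.07, 2.5], [-1.14, 4.28], [0.01, 3], [-2.97, 2.97]. Speed limits (rad/s): [1.89, 1.89, 2.22, 3.14, 3.14, 3.14].

## Interface

Orientations are given as a unit quaternion [x, y, z, w].
In Python, from bench import get_obs, capture, job_done gives the robot as it stands.
- The arm moves only by the tool jog_arm, never from a script. Its argument "motion" is a list of rows, each a list of 7 numbers: the opening, from -1 (shut) to 1 (fully open), then the shift along the world's x, y, z in cm, then the turn, a rotation vector about the world's x, y, z in rad. A call has 1 to 12 rows; each row is the pose to reach, as a shift and turn from the pose commanded when the call began; what a row does not reach only later rows make up. A row lasts 1/10 s, in which the tool goes at most 50 mm and 8.59 degrees, less where a joint would pass 70% of its speed; a pose out of reach is approached as far as the arm can. A call with a gripper value outside its range is refused whole. The fingers move at their own pace and stop on an object; the grip force is fixed at half the most. Time passes only in rows, so rows that repeat a pose let the fingers close. It gives the time, the measured TCP pose, the force and the opening at its end, in the units of the state.
- get_obs(): the state, without advancing time (a new reading comes with each control period).
- capture(name): name is "scene" or "side" or "wrist"; returns a dict with "img" (480x640x3 uint8, red, green, blue), "z_map" (480x640 float32, m along the optical axis (not along the pixel's ray), 0 where there is no reading), "camera_matrix" (3x3 intrinsics, pixels), "world_to_cam" (4x4, takes a point from world to camera coordinates). Camera axes: x right, y down, z forward; pixel columns grow to the right and rows downward; lengths in m; the calibration is good to about 2 mm. A picture is of the moment at which its call begins.
- job_done(): hands the job in, once; it reports no verdict.
The state is a dict: "t": time; "joint_pos": joint angles; "qd": joint speeds; "joint_efforts": joint torques, N m; "tool_pos": TCP position; "tool_rot": TCP orientation; "contact_force": force on the tool from outside, world axes, zero at the start; "moment": the same for the moment, N m; "width": opening from 0.0 (shut) to 1.0 (fully open).
Only numpy, scipy, OpenCV 4.12 (cv2) and the standard library are available. Lean on these libraries where they do the work, as an engineer would, in place of code of your own. Each camera call takes 0.05 s, during which the arm holds its last target.

## Working session

There is one attempt and no reset: what is moved stays moved. The work goes in short steps, Python scripts to look and compute and a tool call to move; the robot and the scene stay as the last step left them, time stands still between calls to the robot, and variables do not carry over. Pictures are saved under pics/ and viewed, and the job is handed in when it is done.

Besides the shell and the picture viewer there is one more tool, called as name([rows], argument=value, ...), one row to a line, values as JSON. jog_arm: Moves the arm, as the interface text tells. Its arguments: {"type":"object","properties":{"motion":{"type":"array"}},"required":["motion"]}

```bash
mkdir -p pics; ls; cat > h.py <<'E'
import numpy as np, cv2, pickle
from bench import get_obs, capture
def snap(n,tag):
    c=capture(n); pickle.dump(c,open(f'pics/{tag}.pkl','wb')); cv2.imwrite(f'pics/{tag}.png',cv2.cvtColor(c['img'],cv2.COLOR_RGB2BGR)); return c
def load(tag): return pickle.load(open(f'pics/{tag}.pkl','rb'))
def onplane(c,uv,z):
    K=c['camera_matrix'];T=c['world_to_cam'];R=T[:3,:3];t=T[:3,3]
    uv=np.atleast_2d(np.asarray(uv,float)); d=(np.linalg.inv(K)@np.c_[uv,np.ones(len(uv))].T).T@R
    o=-R.T@t; return o+d*((z-o[2])/d[:,2])[:,None]
def proj(c,p):
    K=c['camera_matrix'];T=c['world_to_cam'];q=(T[:3,:3]@np.atleast_2d(p).T+T[:3,3:4]);u=K@q;return (u[:2]/u[2]).T
def cloud(c):
    K=c['camera_matrix'];T=c['world_to_cam'];z=c['z_map'];v,u=np.mgrid[:480,:640]
    p=np.stack([(u-K[0,2])/K[0,0]*z,(v-K[1,2])/K[1,1]*z,z],-1)
    w=(p-T[:3,3])@T[:3,:3]; w[z==0]=np.nan; return w
E
python3 - <<'E'
from h import *
for n in ['scene','side','wrist']:
    c=snap(n,n+'0'); T=c['world_to_cam']; print(n,-T[:3,:3].T@T[:3,3],T[2,:3])
o=get_obs(); print(o)
E
```

```text
pics
scene [1.18345969 0.1958782  0.84131732] [-0.63759479 -0.18213793 -0.748531  ]
side [ 0.17464446 -0.75756598  0.70627187] [ 0.33871723  0.74586727 -0.57354395]
wrist [0.6748118  0.06745492 0.37341345] [-8.07357765e-04 -2.65099380e-01 -9.64220756e-01]
{'t': 0.15, 'joint_pos': array([-3.77613606e-02,  1.16376069e-01,  1.44210589e+00,  4.13935865e-05,
        1.58398024e+00, -3.77752855e-02]), 'qd': array([ 0.00195858, -0.00284179, -0.00251605, -0.00062464,  0.00078919,
        0.00028801]), 'joint_efforts': array([ 7.81324125e-04, -7.32512355e+01, -6.32847619e+01, -3.31336332e-05,
        5.00968890e-03,  2.64853352e-04]), 'tool_pos': array([6.74863216e-01, 3.43177813e-05, 2.30735253e-01]), 'tool_rot': array([2.11218739e-05, 7.07413375e-01, 3.13414422e-05, 7.06800054e-01]), 'contact_force': array([-0.45629293,  1.06017187, -0.11360264]), 'moment': array([-0.01061961,  0.05954025,  0.00944014]), 'width': 1.0024372504038546}
```

View pics/scene0.png

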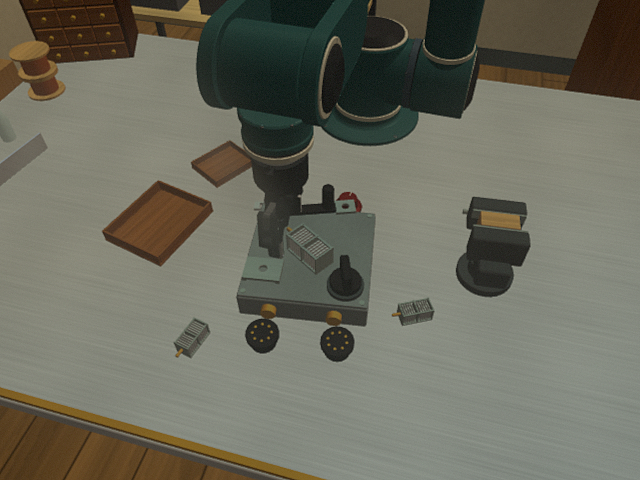

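View pics/side0.png

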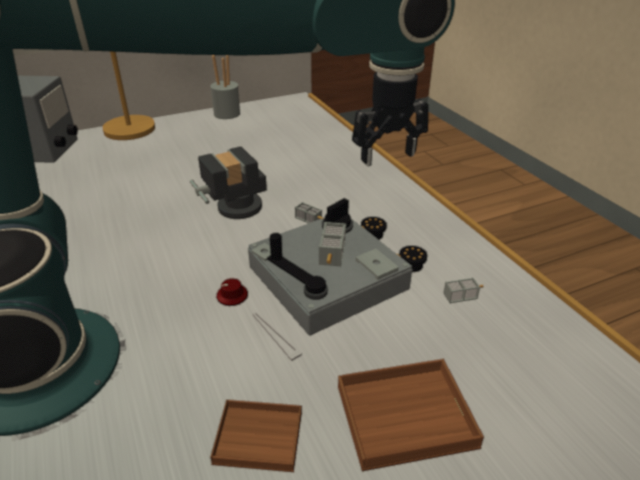

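View pics/wrist0.png

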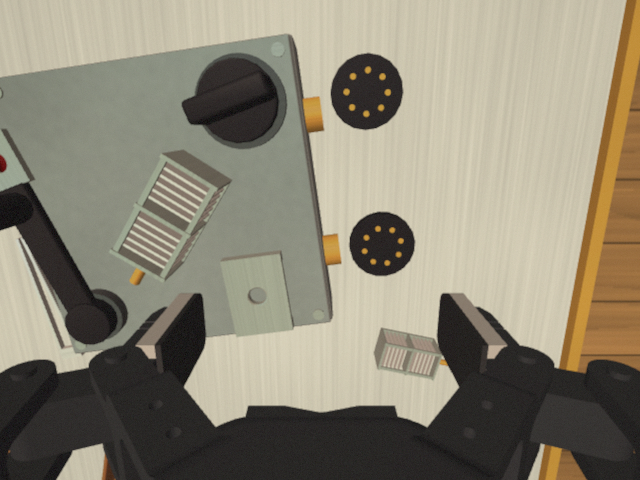

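The gang on the isolator (scene 310,250) is the largest and is the one standing on the isolator. The two on the bench (scene 190,338 and 413,311) are visibly smaller. The larger tray is at scene (158,222) and the smaller one at (222,162). Next I'll measure them.

```bash
python3 - <<'E'
from h import *
w=load('wrist0'); s=load('scene0'); d=load('side0')
np.set_printoptions(precision=4,suppress=True)
cw=cloud(w)
# heights at sample px
for nm,px in dict(top=(60,130),cap=(237,95),hasp=(280,300),pivot=(90,318),grip=(10,208),gang=(165,215),bar=(55,255)).items(): print(nm,cw[px[1],px[0]])
# screws/corners on top plane z=.06
print('corner+ +',onplane(w,[(290,37)],.06),'+-',onplane(w,[(330,320)],.06))
g=cv2.cvtColor(w['img'],cv2.COLOR_RGB2GRAY)
cv2.imwrite('pics/w_zoom.png',cv2.resize(cv2.cvtColor(w['img'],cv2.COLOR_RGB2BGR)[20:360,0:345],None,fx=2.3,fy=1.75,interpolation=cv2.INTER_CUBIC))
# isolator top region from depth
for nm,c in(('w',w),('s',s),('d',d)):
    p=cloud(c); m=(np.abs(p[...,2]-.06)<.004)
    m=m.astype(np.uint8); n,l,st,ce=cv2.connectedComponentsWithStats(m)
    i=1+np.argmax(st[1:,4]); q=p[l==i][:,:2]; r=cv2.minAreaRect(q.astype(np.float32)); print(nm,st[i],r, cv2.boxPoints(r))
# gang top cluster z~.104
for nm,c in(('w',w),('s',s),('d',d)):
    p=cloud(c); m=(np.abs(p[...,2]-.104)<.004)&(np.hypot(p[...,0]-.58,p[...,1]-.1)<.15)
    m=m.astype(np.uint8); n,l,st,ce=cv2.connectedComponentsWithStats(m)
    for i in range(1,n):
        if st[i,4]>60:
            q=p[l==i][:,:2]; r=cv2.minAreaRect(q.astype(np.float32)); print(nm,'104',st[i],q.mean(0),r)
# tray by colour in scene+side
for nm,c in(('s',s),('d',d)):
    p=cloud(c); h=cv2.cvtColor(c['img'],cv2.COLOR_RGB2HSV)
    m=((h[...,0]<16)&(h[...,1]>90)&(p[...,1]<-.05)&(p[...,2]<.04)&(p[...,2]>-.01)).astype(np.uint8); n,l,st,ce=cv2.connectedComponentsWithStats(m)
    for i in range(1,n):
        if st[i,4]>800:
            q=p[l==i]; r=cv2.minAreaRect(q[:,:2].astype(np.float32)); print(nm,'tray',st[i],ce[i],r,np.percentile(q[:,2],[5,50,98]))
E
```

```text
top [0.4719 0.0642 0.0601]
cap [0.6225 0.0857 0.1172]
hasp [ 0.6399 -0.0744  0.0707]
pivot [ 0.486  -0.084   0.0846]
grip [0.4566 0.0118 0.105 ]
gang [0.5615 0.005  0.0971]
bar [ 0.4653 -0.0307  0.082 ]
corner+ + [[0.6519 0.1299 0.06  ]] +- [[ 0.6825 -0.0988  0.06  ]]
w [    0    34   331   319 51589] ((0.5506263971328735, 0.0001372694969177246), (0.23626331984996796, 0.2363378405570984), 7.784763813018799) [[ 0.4176  0.1012]
 [ 0.4496 -0.1329]
 [ 0.6837 -0.1009]
 [ 0.6517  0.1332]]
s [ 237  212  138   98 6181] ((0.5528312921524048, 0.0010873079299926758), (0.23807303607463837, 0.23735134303569794), 8.155451774597168) [[ 0.4182  0.1017]
 [ 0.4518 -0.1333]
 [ 0.6875 -0.0995]
 [ 0.6538  0.1354]]
d [ 258  218  154   95 5327] ((0.5507284998893738, -0.0008799731731414795), (0.23884227871894836, 0.23967425525188446), 8.2712984085083) [[ 0.4153  0.1005]
 [ 0.4498 -0.1367]
 [ 0.6861 -0.1023]
 [ 0.6517  0.1349]]
w 104 [198  75  75  50 133] [0.6231 0.0805] ((0.6197580695152283, 0.0786931961774826), (0.05465491861104965, 0.01196212973445654), 33.7901496887207)
w 104 [ 110  153  110  130 2747] [
[... 793 characters left out ...]
1.4735 163.3577] ((0.29265889525413513, -0.29716968536376953), (0.127492755651474, 0.1194843053817749), 59.63153076171875) [0.0011 0.0045 0.0211]
s tray [ 102  181  111   85 5076] [157.8316 221.8524] ((0.505722165107727, -0.3605309724807739), (0.1836785525083542, 0.19626343250274658), 76.35635375976562) [0.0031 0.0068 0.0314]
d tray [  338   359   145   112 11332] [406.9086 414.0379] ((0.5130732655525208, -0.3506166934967041), (0.15110740065574646, 0.17867426574230194), 76.4299087524414) [0.003  0.0055 0.0304]
d tray [ 211  400   90   72 5242] [257.1522 435.5933] ((0.29575711488723755, -0.29114073514938354), (0.1010914295911789, 0.11814800649881363), 59.64243698120117) [0.0013 0.0038 0.0202]
```

View pics/w_zoom.png

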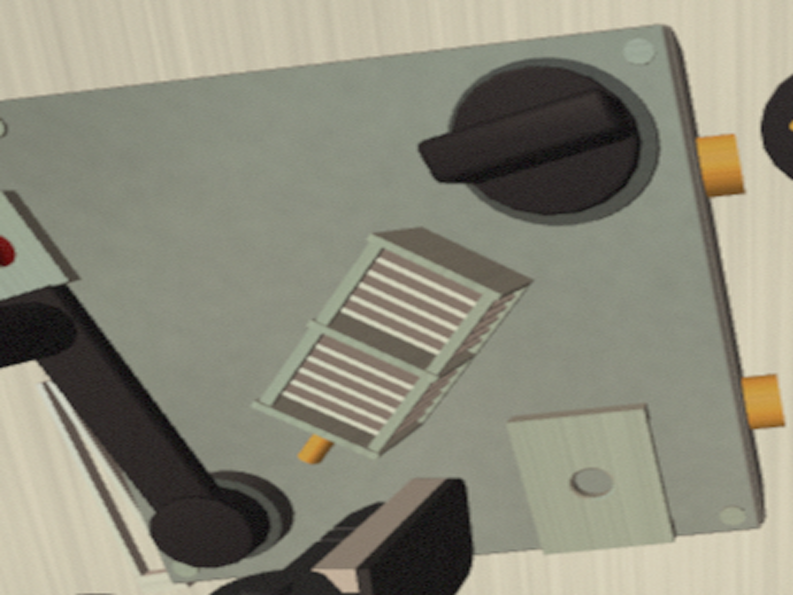

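The crop shows the isolator gang standing upright, about 85 x 44 mm at z 0.104, so it fits. Its shaft points to the lower left at crop (315,448). The isolator centre is about (0.551,0.000) with yaw 8°, and the tray centre is about (0.513,-0.351) with its x axis at -13.6°. I'll hover over the gang.

jog_arm([
  [1, -4, 0.1, -2, 0, 0, -0.14],
  [1, -8, 0.2, -4, 0, 0, -0.28],
  [1, -11.3, 0.3, -6, 0, 0, -0.42],
  [1, -11.3, 0.3, -8, 0, 0, -0.57],
  [1, -11.3, 0.3, -8, 0, 0, -0.576],
  [1, -11.3, 0.3, -8, 0, 0, -0.576],
  [1, -11.3, 0.3, -8, 0, 0, -0.576],
])

```text
t: 0.85
tool_pos: [0.5629, 0.003, 0.1524]
tool_rot: [0.2, 0.678, -0.2, 0.679]
contact_force: [-0.1, 0.6, -0.2]
width: 0.999
```

```bash
python3 - <<'E'
from h import *
np.set_printoptions(precision=4,suppress=True)
c=snap('wrist','w1'); p=cloud(c); m=(np.abs(p[...,2]-.104)<.003)&(np.hypot(p[...,0]-.562,p[...,1]-.003)<.06)
n,l,st,ce=cv2.connectedComponentsWithStats(m.astype(np.uint8)); i=1+np.argmax(st[1:,4]); q=p[l==i][:,:2]
print(st[i],cv2.minAreaRect(q.astype(np.float32)),q.min(0),q.max(0))
o=get_obs();print(o['t'],o['tool_pos'],o['tool_rot'],o['contact_force'])
E
```

```text
[ 276  180   90  155 3972] ((0.5619990229606628, 0.0025133080780506134), (0.08442692458629608, 0.04387056827545166), 57.284996032714844) [ 0.5215 -0.0444] [0.603  0.0497]
0.9 [0.5629 0.0029 0.1524] [ 0.2     0.6779 -0.1997  0.6787] [-0.7897 -0.4232 -0.2727]
```

View pics/w1.png

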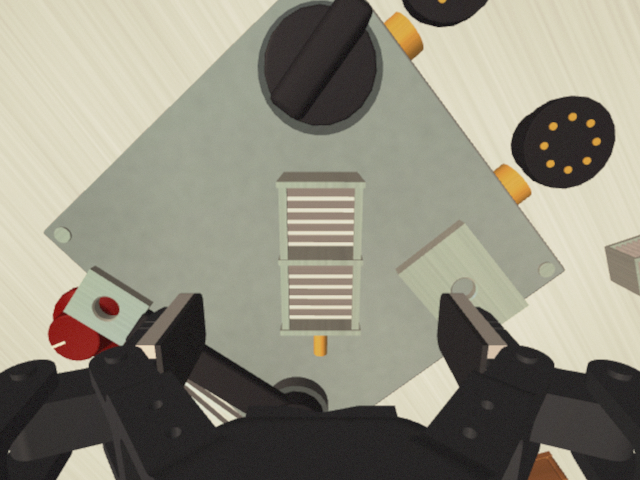

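The gang stands square to the jaws at (320,258). I'll go down and grip it.

jog_arm([
  [1, -0.1, 0, -3, 0, 0, 0],
  [1, -0.1, 0, -6, 0, 0, 0],
  [1, -0.1, 0, -8.5, 0, 0, 0],
  [1, -0.1, 0, -8.5, 0, 0, 0],
  [1, -0.1, 0, -8.5, 0, 0, 0],
  [-1, -0.1, 0, -8.5, 0, 0, 0],
  [-1, -0.1, 0, -8.5, 0, 0, 0],
  [-1, -0.1, 0, -8.5, 0, 0, 0],
  [-1, -0.1, 0, -8.5, 0, 0, 0],
  [-1, -0.1, 0, -8.5, 0, 0, 0],
  [-1, -0.1, 0, -8.5, 0, 0, 0],
  [-1, -0.1, 0, -8.5, 0, 0, 0],
])

```text
t: 2.1
tool_pos: [0.5616, 0.003, 0.0676]
tool_rot: [0.201, 0.677, -0.201, 0.679]
contact_force: [-0.7, 0.2, 6.8]
width: 0.504
```

jog_arm([
  [-1, 0, 0, 3, 0, 0, 0],
  [-1, 0, 0, 7, 0, 0, 0],
  [-1, 0, 0, 11, 0, 0, 0],
  [-1, 0, 0, 13, 0, 0, 0],
  [-1, 0, 0, 13, 0, 0, 0],
])

```text
t: 2.6
tool_pos: [0.5619, 0.003, 0.1995]
tool_rot: [0.201, 0.676, -0.2, 0.68]
contact_force: [-0.9, 0.4, -5.4]
width: 0.508
```

```bash
python3 - <<'E'
from h import *
c=snap('wrist','w2');o=get_obs();print(o['t'],o['tool_pos'],o['contact_force'],o['width'])
# corner crossings: tray rim corners in side and scene for refinement
E
```

```text
2.65 [0.56122741 0.00297049 0.19680653] [-1.02514084  0.54058013 -5.38619978] 0.5111687064873622
```

View pics/w2.png

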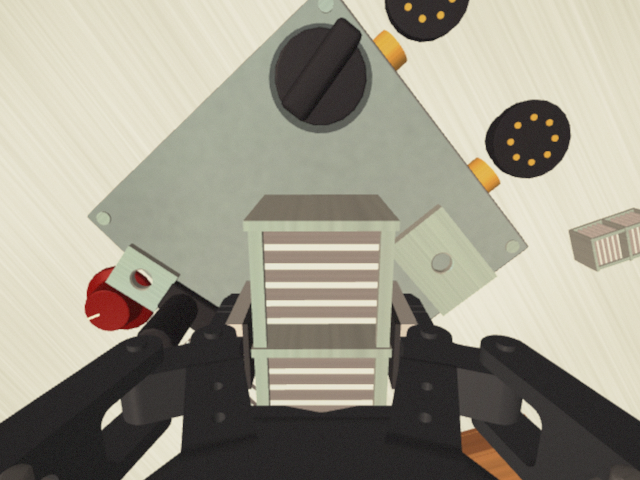

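The gang is held level between the pads (320,300), and the force reads about 5 N down, which suits its weight. Carrying it to the tray.

jog_arm([
  [-1, -0.5, -2.5, 0, 0, 0, -0.12],
  [-1, -1, -6.5, 0, 0, 0, -0.25],
  [-1, -1.5, -10.5, 0, 0, 0, -0.38],
  [-1, -2, -14.5, 0, 0, 0, -0.51],
  [-1, -2.5, -18.5, 0, 0, 0, -0.64],
  [-1, -3, -22.5, 0, 0, 0, -0.77],
  [-1, -3.5, -26.5, 0, 0, 0, -0.9],
  [-1, -4, -30, 0, 0, 0, -1.03],
  [-1, -4.5, -33, 0, 0, 0, -1.14],
  [-1, -4.85, -35.4, 0, 0, 0, -1.231],
  [-1, -4.85, -35.4, 0, 0, 0, -1.231],
  [-1, -4.85, -35.4, 0, 0, 0, -1.231],
])

```text
t: 3.85
tool_pos: [0.5118, -0.3509, 0.1938]
tool_rot: [-0.555, -0.439, 0.556, -0.436]
contact_force: [-0.0, 0.6, -4.4]
width: 0.506
```

```bash
python3 - <<'E'
from h import *
c=snap('side','d3');c=snap('wrist','w3');o=get_obs();print(o['t'],o['tool_pos'],o['tool_rot'],o['contact_force'],o['width'])
# handle geometry from wrist w1/w2: tab hole
for t,uv in(('w1',(106,307)),('w2',(142,278))): print(onplane(load(t),[uv],.08))
for t,uv in(('w1',(463,287)),('w2',(441,262)),('wrist0',(257,295))): print('hasp',onplane(load(t),[uv],.07))
p=cloud(load('scene0')); 
for t in('scene0','side0','w2'):
    p=cloud(load(t)); m=(p[...,2]>.125)&(p[...,2]<.145)&(np.hypot(p[...,0]-.457,p[...,1]-.012)<.035); q=p[m]; print(t,m.sum(), q.mean(0) if m.sum() else '', q.max(0) if m.sum() else '')
E
```

```text
3.95 [ 0.51234036 -0.35019752  0.19492516] [-0.55503838 -0.43864099  0.55522526 -0.43732297] [ 0.71199803  0.87830435 -5.03420509] 0.5081689765035493
[[0.43317935 0.04130806 0.08      ]]
[[0.43371187 0.04110875 0.08      ]]
hasp [[ 0.62091856 -0.06950379  0.07      ]]
hasp [[ 0.6202823  -0.07021114  0.07      ]]
hasp [[ 0.62059149 -0.07020629  0.07      ]]
scene0 114 [0.44975184 0.00979058 0.13207587] [0.46041593 0.02079829 0.13896689]
side0 109 [0.44424523 0.00406088 0.13171085] [0.45621588 0.01883892 0.13627776]
w2 615 [0.45307097 0.0115376  0.13133   ] [0.45778655 0.01996653 0.13548042]
```

View pics/d3.png

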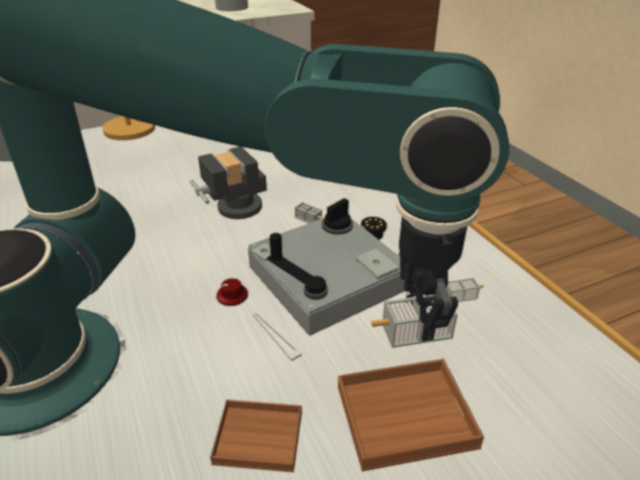

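View pics/w3.png

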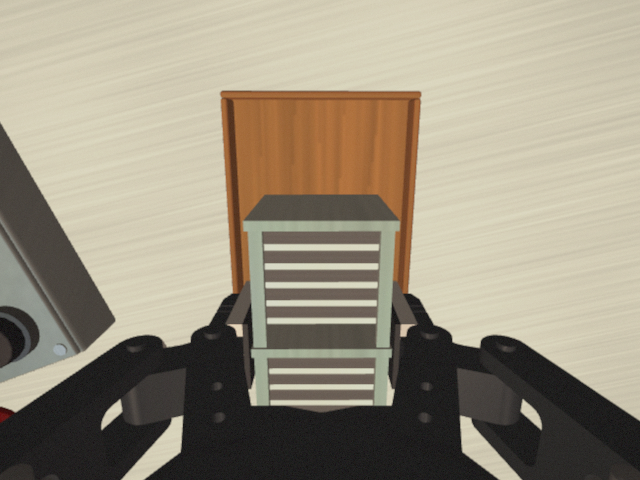

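It is over the middle of the tray, square to it (tray far edge at (320,95), sides at 235 and 408). Lowering.

jog_arm([
  [-1, 0, 0, -4, 0, 0, 0],
  [-1, 0, 0, -8, 0, 0, 0],
  [-1, 0, 0, -12, 0, 0, 0],
  [-1, 0, 0, -15, 0, 0, 0],
  [-1, 0, 0, -17, 0, 0, 0],
  [-1, 0, 0, -17.8, 0, 0, 0],
  [-1, 0, 0, -18.2, 0, 0, 0],
  [-1, 0, 0, -18.2, 0, 0, 0],
  [-1, 0, 0, -18.2, 0, 0, 0],
])

```text
t: 4.85
tool_pos: [0.5131, -0.3512, 0.0156]
tool_rot: [0.556, 0.437, -0.555, 0.438]
contact_force: [0.2, -0.4, -3.6]
width: 0.504
```

jog_arm([
  [-1, 0, 0, -0.15, 0, 0, 0],
  [-1, 0, 0, -0.3, 0, 0, 0],
  [-1, 0, 0, -0.3, 0, 0, 0],
  [-1, 0, 0, -0.3, 0, 0, 0],
])

```text
t: 5.25
tool_pos: [0.513, -0.3513, 0.0126]
tool_rot: [0.556, 0.437, -0.555, 0.438]
contact_force: [-3.1, 3.1, 5.0]
width: 0.513
```

Contact: the force has gone from -4 to +5 N. Releasing and rising.

jog_arm([
  [1, 0, 0, 0, 0, 0, 0],
  [1, 0, 0, 0, 0, 0, 0],
  [1, 0, 0, 0, 0, 0, 0],
  [1, 0, 0, 0, 0, 0, 0],
  [1, 0, 0, 0, 0, 0, 0],
  [1, 0, 0, 0, 0, 0, 0],
  [1, 0, 0, 4, 0, 0, 0],
  [1, 0, 0, 9, 0, 0, 0],
  [1, 0, 0, 14, 0, 0, 0],
  [1, 0, 0, 18, 0, 0, 0],
  [1, 0, 0, 18, 0, 0, 0],
])

```text
t: 6.35
tool_pos: [0.514, -0.3521, 0.1982]
tool_rot: [0.556, 0.435, -0.555, 0.441]
contact_force: [-0.1, -1.2, -1.0]
width: 0.999
```

```bash
python3 - <<'E'
from h import *
np.set_printoptions(precision=4,suppress=True)
c=snap('wrist','w4');o=get_obs();print(o['t'],o['tool_pos'],o['tool_rot'],o['contact_force'],o['width'])
p=cloud(c); m=(np.abs(p[...,2]-.049)<.006)&(np.hypot(p[...,0]-.513,p[...,1]+.35)<.07)
q=p[m]; print(cv2.minAreaRect(q[:,:2].astype(np.float32)),np.median(q[:,2]))
E
```

```text
6.4 [ 0.5133 -0.3516  0.1946] [ 0.5559  0.4359 -0.555   0.4393] [ 0.159  -0.089  -0.4955] 1.0008276043545616
((0.5123854875564575, -0.35097551345825195), (0.04362936690449715, 0.0845646932721138), 76.3814468383789) 0.0470760817140852
```

View pics/w4.png

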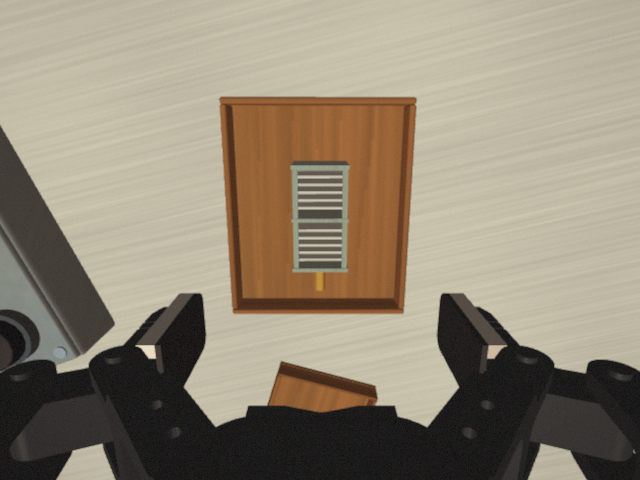

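The gang stands upright in the larger tray (centre at (320,218)), centred and clear of all walls. Its centre measures (0.512,-0.351) with the top at 0.047, as it should. Next, the handle: the tab hole is at (0.4335,0.041) and the grip post should be at about (0.446,0.008). Moving above the post with the jaws tangential.

jog_arm([
  [1, -0.5, 2, 0, 0, 0, 0.14],
  [1, -1, 5, 0, 0, 0, 0.29],
  [1, -1.5, 8.5, 0, 0, 0, 0.43],
  [1, -2, 12, 0, 0, 0, 0.58],
  [1, -2.5, 15, 0, 0, 0, 0.72],
  [1, -3, 18, 0, 0, 0, 0.87],
  [1, -3.5, 21, 0, 0, 0, 1.01],
  [1, -4, 24, 0, 0, 0, 1.16],
  [1, -4.5, 27, 0, 0, 0, 1.3],
  [1, -5, 30, 0, 0, 0, 1.45],
  [1, -5.5, 33, 0, 0, 0, 1.59],
  [1, -6, 35, 0, 0, 0, 1.74],
])

```text
t: 7.6
tool_pos: [0.4518, 0.0006, 0.19]
tool_rot: [0.021, 0.707, -0.021, 0.706]
contact_force: [0.9, -0.5, 0.4]
width: 1.001
```

jog_arm([
  [1, -0.7, 1, 0, 0, 0, 0.14],
  [1, -0.7, 1, 0, 0, 0, 0.28],
  [1, -0.7, 1, 0, 0, 0, 0.42],
  [1, -0.7, 1, 0, 0, 0, 0.431],
  [1, -0.7, 1, 0, 0, 0, 0.431],
  [1, -0.7, 1, 0, 0, 0, 0.431],
])

```text
t: 8.2
tool_pos: [0.4454, 0.0089, 0.1908]
tool_rot: [-0.127, 0.696, 0.127, 0.695]
contact_force: [-0.5, -0.1, 0.5]
width: 1.004
```

```bash
python3 - <<'E'
from h import *
np.set_printoptions(precision=4,suppress=True)
c=snap('wrist','w5');o=get_obs();print(o['t'],o['tool_pos'],o['tool_rot'],o['contact_force'],o['width'])
from scipy.spatial.transform import Rotation as R
print(np.degrees(np.arctan2(*R.from_quat(o['tool_rot']).as_matrix()[[1,0],2])), proj(c,[[.446,.008,.136],[.446,.008,.086]]))
E
```

```text
8.25 [0.4454 0.0089 0.191 ] [-0.1269  0.6958  0.127   0.6954] [0.0761 0.1869 0.2797] 0.9990275137933599
20.690419249060845 [[321.4881 258.5841]
 [321.4443 233.6323]]
```

View pics/w5.png

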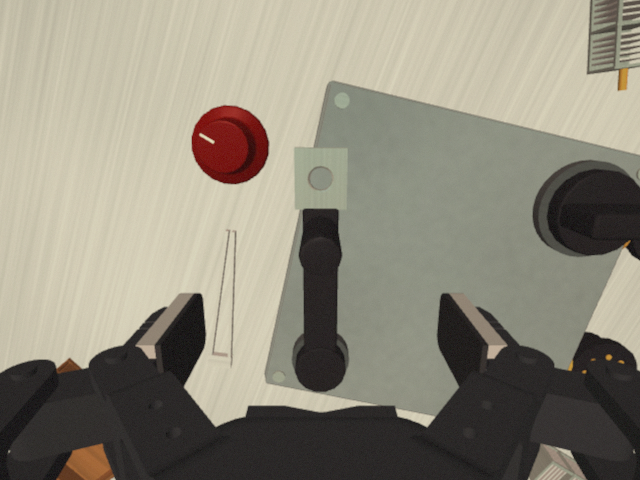

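The handle bar is square to the jaws: post top at (320,252), tab hole at (320,178), pivot at (320,370). Down onto the post and grip.

jog_arm([
  [1, 0, 0.1, -4, 0, 0, 0],
  [1, 0, 0.1, -8, 0, 0, 0],
  [1, 0, 0.1, -9.8, 0, 0, 0],
  [1, 0, 0.1, -9.8, 0, 0, 0],
  [1, 0, 0.1, -9.8, 0, 0, 0],
  [-1, 0, 0.1, -9.8, 0, 0, 0],
  [-1, 0, 0.1, -9.8, 0, 0, 0],
  [-1, 0, 0.1, -9.8, 0, 0, 0],
  [-1, 0, 0.1, -9.8, 0, 0, 0],
  [-1, 0, 0.1, -9.8, 0, 0, 0],
  [-1, 0, 0.1, -9.8, 0, 0, 0],
  [-1, 0, 0.1, -9.8, 0, 0, 0],
])

```text
t: 9.45
tool_pos: [0.4457, 0.01, 0.0939]
tool_rot: [-0.128, 0.695, 0.128, 0.696]
contact_force: [-2.9, 0.6, 6.3]
width: 0.266
```

```bash
python3 - <<'E'
from h import *
np.set_printoptions(precision=4,suppress=True)
o=get_obs();print(o['t'],o['tool_pos'],o['tool_rot'],o['contact_force'],o['width'])
hh=onplane(load('w5'),[(320,178)],.08)[0,:2]; print('hole',hh)
iso=np.array([.5512,0.0001])
for yaw in(7.8,8.2):
    a=np.radians(yaw);Rm=np.array([[np.cos(a),-np.sin(a)],[np.sin(a),np.cos(a)]]);P=iso+Rm@[-.08,-.08];H=iso+Rm@[.06,-.08]
    v=hh-P; ang=np.arctan2(v[1],v[0]); g=o['tool_pos'][:2]-P
    print('pivot',P,'hasp',H,'|v|',np.hypot(*v),'handle ang',np.degrees(ang),'tcp r,ang',np.hypot(*g),np.degrees(np.arctan2(g[1],g[0])))
E
```

```text
9.45 [0.4457 0.01   0.0939] [-0.128   0.6953  0.1279  0.6956] [-2.8685  0.648   6.3007] 0.2655050773110859
hole [0.4325 0.0411]
pivot [ 0.4828 -0.09  ] hasp [ 0.6215 -0.071 ] |v| 0.14046350209510633 handle ang 110.97944586199627 tcp r,ang 0.10669936592622108 110.36667375541504
pivot [ 0.4834 -0.0905] hasp [ 0.622  -0.0705] |v| 0.14113379917136942 handle ang 111.14946297440035 tcp r,ang 0.1073653693436213 110.5939739402731
```

```bash
python3 - <<'E'
import numpy as np
r,a0=10.67,110.4
p=lambda t:np.array([r*np.cos(np.radians(a0-t)),r*np.sin(np.radians(a0-t))])
for A,B in((0,48),(48,96)):
  for t in np.arange(A+6,B+1,6): print(t,np.round(p(t)-p(A),1),round(-np.radians(t-A),3))
E
```

```text
6 [1.1 0.3] -0.105
12 [2.2 0.6] -0.209
18 [3.3 0.7] -0.314
24 [4.4 0.6] -0.419
30 [5.5 0.5] -0.524
36 [6.6 0.3] -0.628
42 [ 7.6 -0.1] -0.733
48 [ 8.7 -0.5] -0.838
54 [ 1.  -0.6] -0.105
60 [ 1.9 -1.2] -0.209
66 [ 2.7 -2. ] -0.314
72 [ 3.4 -2.8] -0.419
78 [ 4.1 -3.7] -0.524
84 [ 4.6 -4.7] -0.628
90 [ 5.1 -5.7] -0.733
96 [ 5.4 -6.8] -0.838
```

jog_arm([
  [-1, 1.1, 0.3, 0, 0, 0, -0.105],
  [-1, 2.2, 0.6, 0, 0, 0, -0.209],
  [-1, 3.3, 0.7, 0, 0, 0, -0.314],
  [-1, 4.4, 0.6, 0, 0, 0, -0.419],
  [-1, 5.5, 0.5, 0, 0, 0, -0.524],
  [-1, 6.6, 0.3, 0, 0, 0, -0.628],
  [-1, 7.6, -0.1, 0, 0, 0, -0.733],
  [-1, 8.7, -0.5, 0, 0, 0, -0.838],
  [-1, 8.7, -0.5, 0, 0, 0, -0.838],
])

```text
t: 10.35
tool_pos: [0.5333, 0.0034, 0.0938]
tool_rot: [0.167, 0.687, -0.169, 0.687]
contact_force: [-5.3, -12.1, 8.1]
width: 0.263
```

jog_arm([
  [-1, 1.0, -0.6, 0, 0, 0, -0.105],
  [-1, 1.9, -1.2, 0, 0, 0, -0.209],
  [-1, 2.7, -2.0, 0, 0, 0, -0.314],
  [-1, 3.4, -2.8, 0, 0, 0, -0.419],
  [-1, 4.1, -3.7, 0, 0, 0, -0.524],
  [-1, 4.6, -4.7, 0, 0, 0, -0.628],
  [-1, 5.1, -5.7, 0, 0, 0, -0.733],
  [-1, 5.4, -6.8, 0, 0, 0, -0.838],
  [-1, 5.4, -6.8, 0, 0, 0, -0.838],
  [-1, 5.4, -6.8, 0, 0, 0, -0.838],
])

```text
t: 11.35
tool_pos: [0.5859, -0.0644, 0.0938]
tool_rot: [0.431, 0.56, -0.432, 0.56]
contact_force: [-10.9, -9.3, 9.8]
width: 0.264
```

```bash
python3 - <<'E'
from h import *
np.set_printoptions(precision=4,suppress=True)
snap('scene','s6');snap('wrist','w6');o=get_obs();print(o['t'],o['tool_pos'],o['tool_rot'],o['contact_force'],o['width'])
g=o['tool_pos'][:2]-[.4828,-.09];print(np.hypot(*g),np.degrees(np.arctan2(g[1],g[0])))
E
```

```text
11.45 [ 0.5859 -0.0642  0.0938] [ 0.4305  0.5603 -0.4323  0.5602] [-11.2932  -8.4151   9.9352] 0.26884711756208723
0.10627724257140937 14.039294055556056
```

View pics/w6.png

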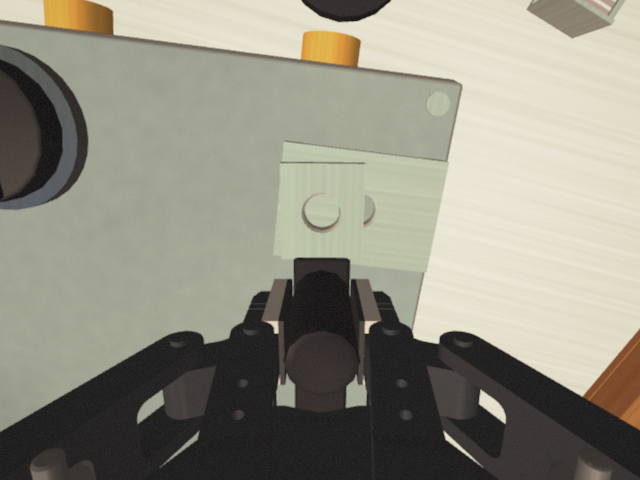

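View pics/s6.png

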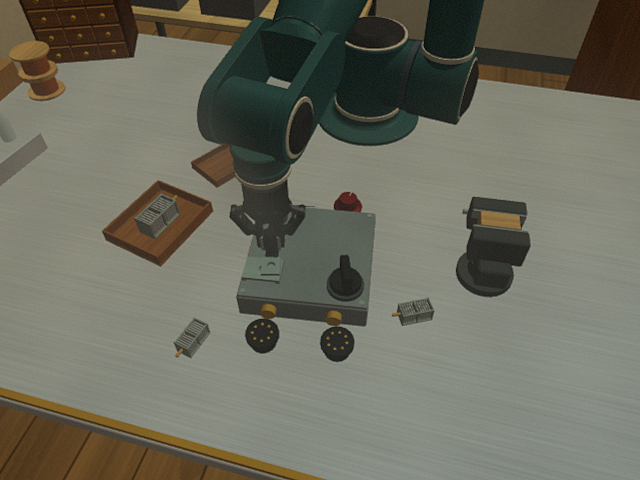

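The tab hole is at (322,211) and the hasp hole's edge shows at about (368,210), so a few degrees remain.

```bash
python3 - <<'E'
from h import *
np.set_printoptions(precision=4,suppress=True)
c=load('w6'); hh=onplane(c,[(322,210)],.08)[0,:2]; P=np.array([.4828,-.09]); v=hh-P
H=np.array([.6206,-.0702]);w=H-P
a=np.arctan2(v[1],v[0]);b=np.arctan2(w[1],w[0])
print(hh,np.hypot(*v),np.degrees(a),np.degrees(b)); t=a-b
r=.1063;a0=np.radians(14.04)
for f in(.5,1): print(100*r*np.array([np.cos(a0-t*f)-np.cos(a0),np.sin(a0-t*f)-np.sin(a0)]),-t*f)
im=cv2.cvtColor(c['img'],cv2.COLOR_RGB2BGR)[130:290,250:470];cv2.imwrite('pics/w6z.png',cv2.resize(im,None,fx=3.5,fy=3.5,interpolation=cv2.INTER_CUBIC))
E
```

```text
[ 0.6185 -0.0556] 0.13995663237166356 14.224524832684653 8.176665350417263
[ 0.1217 -0.5476] -0.05277753033176277
[ 0.2143 -1.1009] -0.10555506066352555
```

View pics/w6z.png

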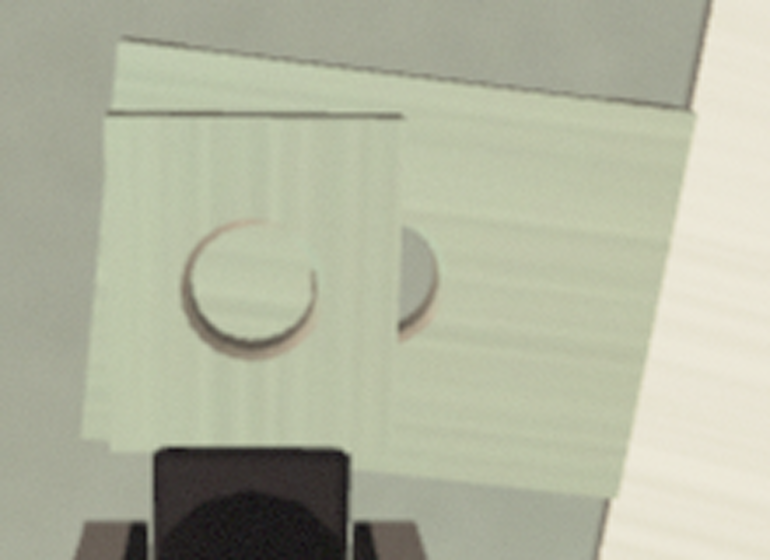

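jog_arm([
  [-1, 0.12, -0.55, 0, 0, 0, -0.053],
  [-1, 0.21, -1.1, 0, 0, 0, -0.105],
  [-1, 0.21, -1.1, 0, 0, 0, -0.105],
  [-1, 0.21, -1.1, 0, 0, 0, -0.105],
  [-1, 0.21, -1.1, 0, 0, 0, -0.105],
])

```text
t: 11.95
tool_pos: [0.5881, -0.075, 0.0938]
tool_rot: [0.459, 0.537, -0.461, 0.537]
contact_force: [-10.2, -7.8, 8.6]
width: 0.266
```

```bash
python3 - <<'E'
from h import *
np.set_printoptions(precision=4,suppress=True)
c=snap('wrist','w7');o=get_obs();print(o['t'],o['tool_pos'],o['contact_force'],o['width'])
im=cv2.cvtColor(c['img'],cv2.COLOR_RGB2BGR)[130:290,250:470];cv2.imwrite('pics/w7z.png',cv2.resize(im,None,fx=3.5,fy=3.5,interpolation=cv2.INTER_CUBIC))
print(proj(c,[.6206,-.0702,.07]), proj(c,[.6206,-.0702,.08]))
E
```

```text
12.0 [ 0.5881 -0.075   0.0938] [-9.8111 -7.5358  8.1474] 0.2695977944464882
[[322.487  206.8831]] [[322.621  211.8106]]
```

View pics/w7z.png

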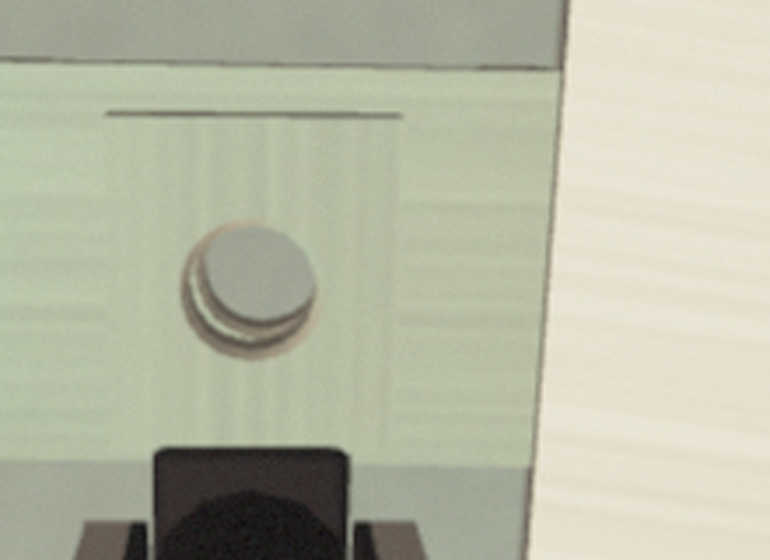

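The holes nearly coincide: tab hole centre at zoom (250,290), hasp hole about 10 zoom px (1 mm) further right. I'll turn another 1 mm clockwise, release, rise and check.

jog_arm([
  [-1, 0.01, -0.1, 0, 0, 0, -0.01],
  [-1, 0.01, -0.1, 0, 0, 0, -0.01],
  [-1, 0.01, -0.1, 0, 0, 0, -0.01],
  [1, 0.01, -0.1, 0, 0, 0, -0.01],
  [1, 0.01, -0.1, 0, 0, 0, -0.01],
  [1, 0.01, -0.1, 0, 0, 0, -0.01],
  [1, 0.01, -0.1, 0, 0, 0, -0.01],
  [1, 0.01, -0.1, 4, 0, 0, -0.01],
  [1, 0.01, -0.1, 8, 0, 0, -0.01],
  [1, 0.01, -0.1, 12, 0, 0, -0.01],
  [1, 0.01, -0.1, 12, 0, 0, -0.01],
  [1, 0.01, -0.1, 12, 0, 0, -0.01],
])

```text
t: 13.2
tool_pos: [0.589, -0.075, 0.214]
tool_rot: [0.463, 0.534, -0.462, 0.535]
contact_force: [-0.2, 0.2, -1.3]
width: 0.999
```

```bash
python3 - <<'E'
from h import *
np.set_printoptions(precision=4,suppress=True)
c=snap('wrist','w8');o=get_obs();print(o['t'],o['tool_pos'],o['contact_force'],o['width'])
u,v=proj(c,[.6206,-.0702,.08])[0].astype(int);print(u,v)
im=cv2.cvtColor(c['img'],cv2.COLOR_RGB2BGR)[max(v-60,0):v+60,u-80:u+80];cv2.imwrite('pics/w8z.png',cv2.resize(im,None,fx=5,fy=5,interpolation=cv2.INTER_CUBIC))
E
```

```text
13.25 [ 0.5886 -0.0749  0.2127] [ 1.0286 -0.2366 -0.1994] 0.9993988903489894
321 177
```

View pics/w8z.png

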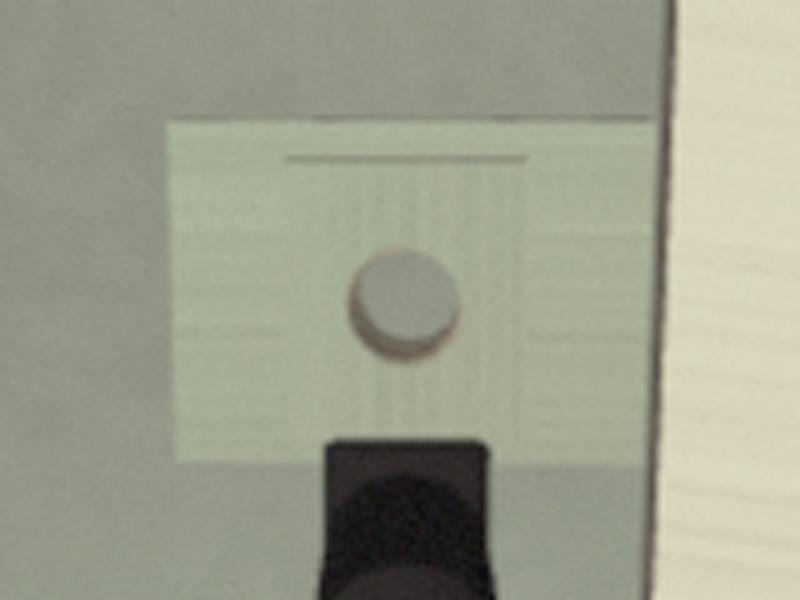

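View pics/w8.png

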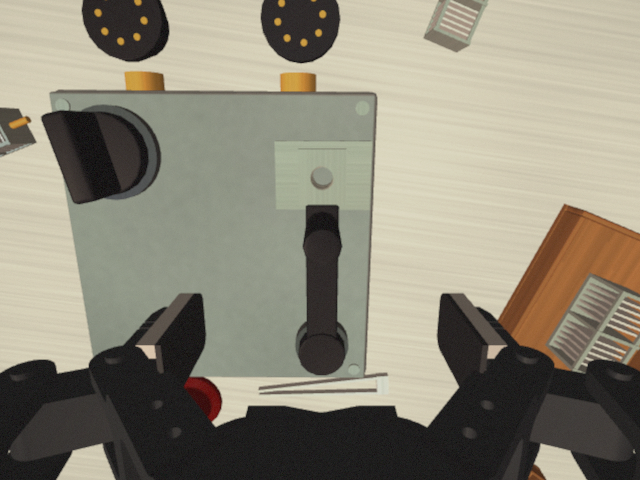

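After release the holes are in line to within about 1 mm (concentric at zoom (405,303)). The handle stays put. Now the wing: I'll measure it from several views.

```bash
python3 - <<'E'
from h import *
np.set_printoptions(precision=4,suppress=True)
for t in('wrist0','w1','w2','w8','scene0','side0'):
    p=cloud(load(t)); m=(p[...,2]>.1135)&(p[...,2]<.121)&(np.hypot(p[...,0]-.615,p[...,1]-.085)<.04); q=p[m]
    if m.sum()>20: print(t,m.sum(),cv2.minAreaRect(q[:,:2].astype(np.float32)),np.median(q[:,2]))
E
```

```text
wrist0 2361 ((0.6146071553230286, 0.08451832085847855), (0.05615004152059555, 0.01611427217721939), 20.287267684936523) 0.11682750703322711
w1 5013 ((0.614570140838623, 0.08433149009943008), (0.05599052831530571, 0.016062216833233833), 20.232362747192383) 0.11686384938973753
w2 3215 ((0.6146024465560913, 0.08434221893548965), (0.05592063069343567, 0.01608547382056713), 20.226165771484375) 0.11684948168800548
w8 2494 ((0.6148195266723633, 0.08348248898983002), (0.055961545556783676, 0.016920078545808792), 20.489959716796875) 0.11672318162818811
scene0 230 ((0.6158282160758972, 0.08538195490837097), (0.05604979023337364, 0.015946464613080025), 19.536333084106445) 0.11657224104621541
side0 118 ((0.6132499575614929, 0.08343638479709625), (0.057127535343170166, 0.0185631662607193), 21.287179946899414) 0.11600630071774988
```

jog_arm([
  [1, 0.5, 3, 0, 0, 0, 0.05],
  [1, 1, 7, 0, 0, 0, 0.1],
  [1, 1.8, 11, 0, 0, 0, 0.16],
  [1, 2.6, 15, 0, 0, 0, 0.21],
  [1, 2.6, 15.9, 0, 0, 0, 0.21],
  [1, 2.6, 15.9, -4, 0, 0, 0.21],
  [1, 2.6, 15.9, -5, 0, 0, 0.21],
  [1, 2.6, 15.9, -5, 0, 0, 0.21],
  [1, 2.6, 15.9, -5, 0, 0, 0.21],
])

```text
t: 14.15
tool_pos: [0.6148, 0.0835, 0.164]
tool_rot: [0.404, 0.58, -0.404, 0.58]
contact_force: [-0.1, 0.0, 0.7]
width: 0.999
```

```bash
python3 - <<'E'
from h import *
np.set_printoptions(precision=4,suppress=True)
from scipy.spatial.transform import Rotation as R
c=snap('wrist','w9');o=get_obs();print(o['t'],o['tool_pos'],o['contact_force'],np.degrees(np.arctan2(*R.from_quat(o['tool_rot']).as_matrix()[[1,0],2])),o['joint_pos'])
p=cloud(c); m=(p[...,2]>.1135)&(p[...,2]<.121)&(np.hypot(p[...,0]-.615,p[...,1]-.085)<.04); q=p[m]
print(m.sum(),cv2.minAreaRect(q[:,:2].astype(np.float32)))
E
```

```text
14.2 [0.6151 0.0835 0.1647] [ 0.0407 -0.2166  0.6856] -69.77149989361043 [ 0.0939  0.0234  1.6472 -0.      1.4698  1.3116]
3101 ((0.6149895191192627, 0.08437269181013107), (0.055315908044576645, 0.015964414924383163), 20.004770278930664)
```

View pics/w9.png

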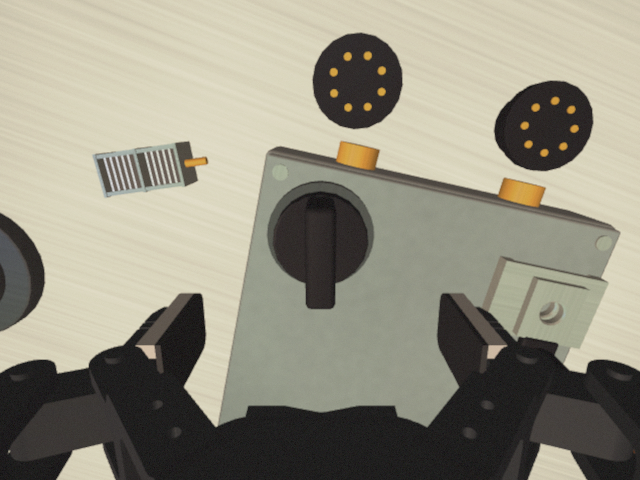

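The wing (320,250) is square to the jaws and centred. Down and grip.

jog_arm([
  [1, 0, 0.1, -3.5, 0, 0, 0],
  [1, 0, 0.1, -6.5, 0, 0, 0],
  [1, 0, 0.1, -7.5, 0, 0, 0],
  [1, 0, 0.1, -7.5, 0, 0, 0],
  [-1, 0, 0.1, -7.5, 0, 0, 0],
  [-1, 0, 0.1, -7.5, 0, 0, 0],
  [-1, 0, 0.1, -7.5, 0, 0, 0],
  [-1, 0, 0.1, -7.5, 0, 0, 0],
  [-1, 0, 0.1, -7.5, 0, 0, 0],
  [-1, 0, 0.1, -7.5, 0, 0, 0],
  [-1, 0, 0.1, -7.5, 0, 0, 0],
  [-1, 0, 0.1, -7.5, 0, 0, 0],
])

```text
t: 15.4
tool_pos: [0.6151, 0.0844, 0.0891]
tool_rot: [0.404, 0.58, -0.404, 0.581]
contact_force: [0.7, -6.3, 4.6]
width: 0.176
```

jog_arm([
  [-1, 0, 0, 0, 0, 0, 0.13],
  [-1, 0, 0, 0, 0, 0, 0.26],
  [-1, 0, 0, 0, 0, 0, 0.39],
  [-1, 0, 0, 0, 0, 0, 0.52],
  [-1, 0, 0, 0, 0, 0, 0.65],
  [-1, 0, 0, 0, 0, 0, 0.78],
  [-1, 0, 0, 0, 0, 0, 0.91],
  [-1, 0, 0, 0, 0, 0, 1.04],
  [-1, 0, 0, 0, 0, 0, 1.17],
  [-1, 0, 0, 0, 0, 0, 1.3],
  [-1, 0, 0, 0, 0, 0, 1.37],
  [-1, 0, 0, 0, 0, 0, 1.37],
])

```text
t: 16.6
tool_pos: [0.6143, 0.0847, 0.0891]
tool_rot: [-0.055, 0.705, 0.055, 0.705]
contact_force: [-8.8, -2.2, 8.5]
width: 0.175
```

jog_arm([
  [-1, 0, 0, 0, 0, 0, 0],
  [1, 0, 0, 0, 0, 0, 0],
  [1, 0, 0, 0, 0, 0, 0],
  [1, 0, 0, 0, 0, 0, 0],
  [1, 0, 0, 0, 0, 0, 0],
  [1, 0, 0, 0, 0, 0, 0],
  [1, 0, 0, 4, 0, 0, 0],
  [1, 0, 0, 8, 0, 0, 0],
  [1, 0, 0, 12, 0, 0, 0],
  [1, 0, 0, 14, 0, 0, 0],
  [1, 0, 0, 14, 0, 0, 0],
  [1, 0, 0, 14, 0, 0, 0],
])

```text
t: 17.8
tool_pos: [0.6147, 0.085, 0.2279]
tool_rot: [-0.054, 0.705, 0.054, 0.705]
contact_force: [-0.4, -0.7, -0.8]
width: 0.997
```

```bash
python3 - <<'E'
from h import *
np.set_printoptions(precision=4,suppress=True)
c=snap('wrist','w10');s=snap('scene','s10');o=get_obs();print(o['t'],o['tool_pos'],o['contact_force'],o['width'])
for x in(c,s):
    p=cloud(x); m=(p[...,2]>.1135)&(p[...,2]<.121)&(np.hypot(p[...,0]-.615,p[...,1]-.085)<.04); q=p[m]
    print(m.sum(),cv2.minAreaRect(q[:,:2].astype(np.float32)))
u,v=proj(c,[.6206,-.0702,.08])[0]; u2,v2=proj(s,[.6206,-.0702,.08])[0];print(u,v,u2,v2)
E
```

```text
17.9 [0.6143 0.085  0.2267] [-0.378   0.3042  0.2408] 0.9976088695241442
1837 ((0.6142681837081909, 0.08519753813743591), (0.015535186044871807, 0.05513817071914673), 9.19811725616455)
246 ((0.6165125966072083, 0.08543301373720169), (0.018458547070622444, 0.05580019950866699), 9.645604133605957)
300.6258301144277 390.45205563262965 262.5420473307964 264.4864413407223
```

View pics/w10.png

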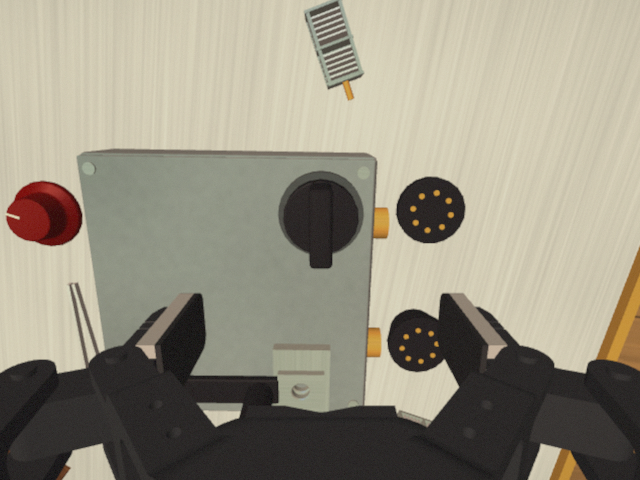

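View pics/s10.png

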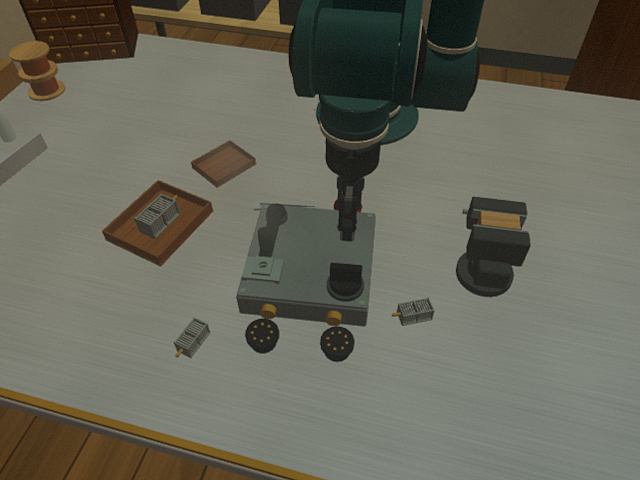

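The wing now lies at 99.2°, having turned 79° from 20.2°, so the cap joint is about 1.59 rad, which counts as slack. The holes are still in line at wrist (300,390) and the gang is upright in the tray at scene (158,215). The bystanders have not moved and the robot is clear, so I'm handing the job in.

```bash
python3 -c "
from bench import job_done; print(job_done())"
```

```text
the job is handed in; nothing more can be done
None
```

The bench supply was made safe in the order asked, and I handed the job in at about 18 s of the 66 s allowed.

- **Gang:** It came off the isolator before the handle was touched. It stands upright in the middle of the larger tray, with its centre at (0.512, -0.351) and its top at 0.047 m, clear of the walls.
- **Handle:** I gripped the grip post and swung the handle about 103° clockwise to off. The first stop was about 1 mm short, so I corrected it. After release the two holes were in line to within about 1 mm, against the 5 mm allowed.
- **Fuse cap:** I turned it about 79° anticlockwise, and only after the handle was left at off. It now sits at about 1.59 rad, past the 1.2 rad that counts as slack.
- **Last checks:** The last pictures show the holes still in line, and the valve bases, dial knob and tweezer where they lay. The gripper was open and about 10 cm above everything. The wrist force readings at the end of each move stayed under about 20 N. No check failed or disagreed.

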